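# Load the lever balance, right then left, and level it

## Task

The lever balance already carries a clamped poise on its left arm. First hang the short stirrup weight on the right arm, slid gently outward until it is fully home against the end collar, and let it go; then hang the long stirrup weight on the left arm, between the pivot and the poise, and slide it along the bar until the bar stays level by itself with nothing touching it. Treat the balance gently throughout: never let the bar tip to its stops, do not ram the collar, and do not push on the bar or poise themselves or disturb the other things on the bench.

Things in the scene. Friction and masses are not known exactly. Their poses are not given: they have to be found in the camera images.
- short_weight: Loose steel stirrup weight, upside-down U: two slabs 11 mm thick (x), 40 long (y), 40 tall, a 15 mm slot between them, its mouth flared to 21 over the lowest 10; on top a bridge 8 mm thick, 37 wide (x), and on it a black upright tab 20 (x) x 14 (y) x 34 tall to hold. Origin: centre of the underside; z up; y along the slot. 82 mm tall in all, 0.28 to 0.32 kg (hidden). The shorter.
- long_weight: Loose steel stirrup weight, upside-down U: two slabs 14 mm thick (x), 40 long (y), 56 tall, a 15 mm slot between them, its mouth flared to 21 over the lowest 10; on top a bridge 8 mm thick, 43 wide (x), and on it a black upright tab 20 (x) x 14 (y) x 34 tall to hold. Origin: centre of the underside; z up; y along the slot. 98 mm tall in all, 0.28 to 0.52 kg (hidden). The longer.
- short_weight_seat (a point): Centre of the underside of the short weight's bridge (40 mm over its underside): the face that rests on the top of the bar. The middle of the tab is 25 mm above it. Once hung the weight tilts with the bar; friction keeps it from sliding by itself.
- long_weight_seat (a point): Centre of the underside of the long weight's bridge (56 mm over its underside): the face that rests on the top of the bar. The middle of the tab is 25 mm above it. Once hung the weight tilts with the bar; friction keeps it from sliding by itself.
- balance_stand: Fixed stand: grey base plate 110 x 180 x 16 mm, aluminium column 28 mm wide (y), 172 tall, behind the bar at x = 10 to 28 mm, with a small white scale. Origin on the bench under the bar's pivot; y along the level bar towards the left arm (with the poise), x away from the robot; yaw within 0.25 rad of the world's.
- bar: Pivoting aluminium bar, 10 mm wide (x), 12 tall, 384 long (y; +y: left arm with the poise, -y: right arm). Origin at the pivot, mid-section, 165 mm over the bench; its top face is at z = +6 mm. Dark end collars stand 4 mm proud of its top, inner faces 172 mm from the pivot: a weight is home when its centre is at y = -152 mm. Thin pointer below the pivot.
- right_collar_face (a point): Centre of the inner face of the right end collar (30 mm wide, 12 long, 20 tall), at y = -172 mm in the bar's frame; the face looks to the pivot. The bar is level when this point and the left collar's stand equally high.
- left_collar_face (a point): Centre of the inner face of the left end collar, at y = +172 mm in the bar's frame. The bar starts with this end about 28 mm lower than the right. A spring in the pivot pulls the bar to level with 2.2 N m per rad; otherwise it turns freely, lightly damped (swings die out in about a second), to stops at 0.19 rad either way.
- poise: The small steel block clamped on the left arm, 20 mm long along the bar and 26 mm wide, 0.12 kg, its top 8 mm above the bar's top. Its origin is its middle along the bar, at the middle of the bar's section, 140 to 160 mm from the pivot.
- dropper_bottle: Bystander: dropper bottle, 40 mm across, 90 mm tall, between the weights; origin at its underside.
- beaker_50: Bystander: small glass beaker, 51 mm across, 65 mm tall, behind the balance; origin at its underside.
- beaker_250: Bystander: larger glass beaker, 68 mm across, 84 mm tall, behind the balance; origin at its underside.
- objective_case: Bystander: small round canister with a black cap, 36 mm across, 50 mm tall, left behind the balance; origin at its underside.

How it is judged:
By the outcome, as a careful person would: the job done as asked, in the order asked, and still so for the second after the job is handed in, with the robot touching nothing.
It also fails if it takes over 69 s, if anything falls off the work surface, if the arm or the gripper's body presses on something with over 40 N, if the wrist force passes 120 N, or if a joint passes its speed limit or range.

## Robot

A 7-joint arm with a two-finger parallel gripper is mounted at the origin on a cart in front of the work surface, level with it; the furniture and walls round the work are solid. World frame = base frame: x ahead of the robot, y to its left, z up, the work surface at z = 0. Lengths are in m, angles in rad, forces in N, time in s.
With the tool pointing down it reaches from about 0.425 to 0.925 m from the base axis. Payload 6.8 kg.
Tool frame: the origin (TCP) lies where the fingers leave the gripper's body, on its centre line; the fingertips stand 73 mm ahead of it and the grasp point (between the pads) lies 54 mm ahead of it; z points along the fingers, y is the line along which they close (so a half turn about z gives the same grasp; the last joint's range is limited). The gripper opens to 85 mm and grips with 20 to 120 N. Pads are 22 mm wide; open, the fingers measure 114 mm over their backs; the gripper's body (76 mm by 85 mm) begins 54 mm behind the grasp point. The pads swing forward as they close: fully open they stand 13 mm farther back than shut.
Start: joints at [-1.377, 0.477, 0.022, 1.555, -0.011, 1.109, -0.083], TCP at [0.201, 0.645, 0.304] pointing down, gripper open.
Joint ranges: [-2.96, 2.96], [-0.34, 2.1], [-1.41, 1.46], [0.24, 2.44], [-1.37, 4.51], [0.17, 1.92], [-2.96, 2.96]. Speed limits (rad/s): [2.39, 2.39, 3.14, 3.14, 3.14, 3.14, 3.14].

## Interface

Orientations are given as a rotation vector (axis times angle).
In Python, from bench import r gives the robot as it stands.
- The arm moves only by the shell command python3 drive.py [OPENING] [FORCE], which reads ROWS from standard input. ROWS is 1 to 5 rows, one to a line, with the numbers parted by spaces; each row has 6 numbers: dx, dy, dz in m, then a rotation vector rx, ry, rz in rad; each row is the pose to reach, as a shift and turn from the pose commanded when the command began, along the tool's axes at that moment; what a row does not reach only later rows make up. A row lasts 1/10 s, in which the tool goes at most 0.05 m and 0.15 rad, less where a joint would pass 70% of its speed; a pose out of reach is approached as far as the arm can. OPENING is the finger opening in m, set as the command begins (- or left out keeps the last). The fingers move at their own pace and stop on an object; FORCE is the grip in N (left out, the last holds). Time passes only in rows, so rows that do not move let the fingers close. It prints the time, the measured TCP pose, the force, the opening and the grip force at its end. Input that does not fit is refused with a message, and nothing moves.
- r.get_obs(): the state, without advancing time (a new reading comes with each control period).
- r.grab_frame(name): name is "side" or "top" or "wrist"; returns (picture, depth): 480x640x3 uint8, blue, green, red; 480x640 float32, m along the optical axis (not along the pixel's ray), 0 where there is no reading.
- r.camera_info(name): a dict with "camera_matrix" (3x3 intrinsics, pixels), "R" (3x3) and "t" (3): a world point X has camera coordinates R X + t. Camera axes: x right, y down, z forward; pixel columns grow to the right and rows downward; lengths in m; the calibration is good to about 2 mm. A picture is of the moment at which its call begins: read the wrist's pose just before it. camera_info takes no time and is no camera call; for the wrist camera it gives the pose at the moment of the call.
- r.hand_in(): hands the job in; it is judged then, once.
The state is a dict: "clock": time; "joints": joint angles; "qvel": joint speeds; "tau": joint torques, N m; "tcp_pos": TCP position; "orientation": TCP orientation; "contact_force": force on the tool from outside, world axes, zero at the start; "moment": the same for the moment, N m; "grip_width": finger opening in m; "gripper_force": force on a finger pad.
Only numpy, scipy, OpenCV 4.12 (cv2) and the standard library are available. Lean on these libraries where they do the work, as an engineer would, in place of code of your own. Each camera call takes 0.05 s, during which the arm holds its last target. There are 200 camera calls.

## Working session

There is one attempt and no reset: what is moved stays moved. The work goes in short steps, Python scripts to look and compute and a shell command to move; the robot and the scene stay as the last step left them, time stands still between calls to the robot, and variables do not carry over. Pictures are saved under pics/ and viewed, at most 10 in all, crops included, and the job is handed in when it is done.

```bash
ls; mkdir -p pics; cat > h.py <<'E'
import numpy as np,cv2
from bench import r
from scipy.spatial.transform import Rotation as Ro
def cloud(n):
    im,d=r.grab_frame(n); return im,d,pts(n,d)
def pts(n,d,info=None):
    c=info or r.camera_info(n);K=np.array(c["camera_matrix"]);R=np.array(c["R"]);t=np.array(c["t"])
    v,u=np.mgrid[:480,:640]
    X=np.stack([(u-K[0,2])/K[0,0]*d,(v-K[1,2])/K[1,1]*d,d],-1)
    P=(X-t)@R; P[d==0]=np.nan
    return P
E
python3 - <<'E'
from h import *
for n in("side","top"):
    im,d,P=cloud(n);cv2.imwrite(f"pics/{n}0.png",im);np.save(n+"0.npy",P)
    c=r.camera_info(n);print(n,-np.array(c["R"]).T@c["t"],np.round(c["R"],2).tolist(),(d>0).mean())
o=r.get_obs();print(o)
E
```

```text
bench.py
drive.py
pics
side [0.59785111 0.82077358 0.39584754] [[-1.0, 0.02, -0.02], [0.03, 0.32, -0.95], [-0.02, -0.95, -0.32]] 0.995927734375
top [0.37554907 0.03059422 1.1404522 ] [[-0.01, -1.0, 0.0], [-0.98, 0.01, -0.21], [0.21, -0.01, -0.98]] 0.9958138020833334
{'clock': 0.1, 'joints': array([-1.37710134,  0.47772342,  0.02234282,  1.55631912, -0.01145464,
        1.1093032 , -0.08312362]), 'qvel': array([ 1.26341080e-04, -2.04508458e-03,  3.23643114e-04,  1.32325835e-05,
       -1.04248754e-04,  8.02090758e-05, -1.56453366e-03]), 'tau': array([ 5.21904745e-03, -5.97758567e+01,  1.61356207e+00, -2.81955993e+01,
        1.27003156e-02,  4.93795727e-03,  1.84457872e-05]), 'tcp_pos': array([0.20052529, 0.64410756, 0.30303298]), 'orientation': array([-4.72222148e-01, -3.10581084e+00,  2.54887400e-03]), 'contact_force': array([ 0.06681677, -0.42708833, -0.97364462]), 'moment': array([0.02042475, 0.01072396, 0.06462869]), 'gripper_force': 0.0, 'grip_width': 0.08593341388655364}
```

View pics/top0.png

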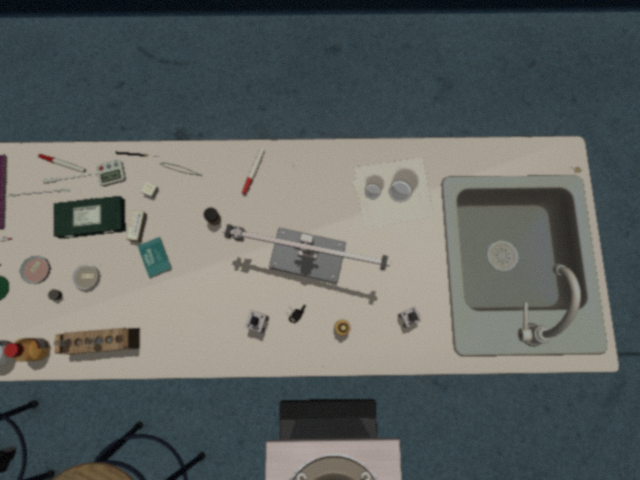

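View pics/side0.png

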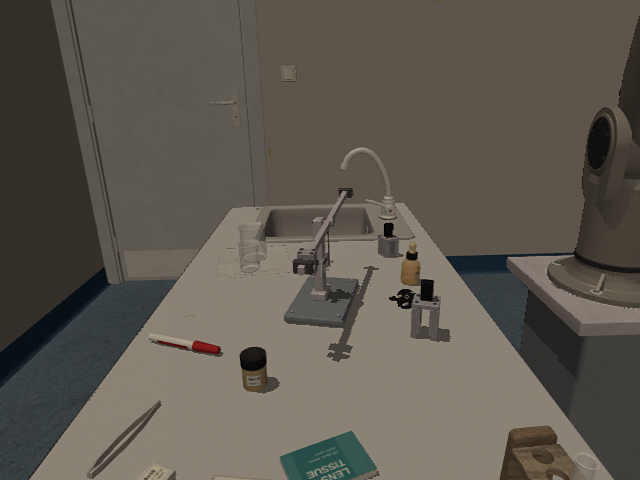

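The top view shows the long weight at about (257,322), the short weight at (409,318), the bottle at (342,327) and the bar running from (234,233) to (384,262). The small black item at (297,313) lies between the weights. The side view agrees: the left end is low and the long weight is nearer the camera at (427,310).

```bash
python3 - <<'E'
from h import *
im=cv2.imread("pics/top0.png");P=np.load("top0.npy")
def blob(u0,v0,zlo,zhi,rad=22):
    m=np.zeros((480,640),bool);m[v0-rad:v0+rad,u0-rad:u0+rad]=1
    m&=(P[...,2]>zlo)&(P[...,2]<zhi);return P[m]
for nm,u,v,h in(("long",257,322,.098),("short",409,318,.082)):
    for lab,a,b in(("tab",h-.02,h+.01),("bridge",h-.042,h-.026),("all",.015,h+.01)):
        q=blob(u,v,a,b)
        if len(q)<3: print(nm,lab,len(q));continue
        rc=cv2.minAreaRect((q[:,:2]*1000).astype(np.float32))
        print(nm,lab,len(q),np.round(q.mean(0),4),np.round(rc[0],1),np.round(rc[1],1),round(rc[2],1))
q=blob(342,327,.02,.12);print("bottle",len(q),q.mean(0).round(3),q[:,2].max())
q=blob(297,313,.005,.12);print("blk",len(q),q.mean(0).round(3),q.min(0).round(3),q.max(0).round(3))
z=P[...,2];m=(z>.12)&(z<.21);m[:, :215]=0;m[:,400:]=0;m[:215]=0;m[280:]=0
q=P[m];print(len(q))
c=q[:,:2].mean(0);_,_,V=np.linalg.svd(q[:,:2]-c);d=V[0]*np.sign(V[0,1]);
s=(q[:,:2]-c)@d; w=(q[:,:2]-c)@[d[1],-d[0]]
print(c,d,"yaw",np.arctan2(-d[0],d[1]))
for i in np.arange(s.min(),s.max(),.015):
    k=(s>=i)&(s<i+.015)
    if k.any():print(round(i,3),k.sum(),w[k].min().round(4),w[k].max().round(4),np.median(w[k]).round(4),np.median(q[k,2]).round(4),q[k,2].max().round(4), np.median(q[k],0).round(3))
# base plate
m=(z>.010)&(z<.022);m[:, :262]=0;m[:,352:]=0;m[:222]=0;m[292:]=0
print(m.sum(),cv2.minAreaRect((P[m][:,:2]*1000).astype(np.float32)))
big=cv2.resize(np.hstack([im[290:350,227:287],im[290:350,379:439]]),None,fx=6,fy=6,interpolation=cv2.INTER_CUBIC);cv2.imwrite("pics/w0.png",big)
E
```

```text
long tab 62 [0.4287 0.1788 0.0955] [429.3 179.5] [14.3 19.3] 71.3
long bridge 249 [0.4284 0.1784 0.0627] [429.1 179.6] [40.5 42.7] 71.3
long all 339 [0.4279 0.1772 0.0668] [429.1 179.6] [40.5 42.7] 71.3
short tab 63 [ 0.4347 -0.1925  0.0792] [ 434.9 -193.4] [19.3 13.7] 25.8
short bridge 194 [ 0.4338 -0.1914  0.0476] [ 434.7 -193.8] [37.1 40.3] 23.4
short all 282 [ 0.4337 -0.1906  0.0534] [ 434.5 -193.6] [37.1 40.7] 22.7
bottle 213 [ 0.411 -0.026  0.057] 0.0917030064386145
blk 211 [0.446 0.086 0.027] [0.399 0.045 0.005] [0.506 0.137 0.044]
1269
[0.58894493 0.06906881] [0.22753977 0.97376879] yaw -0.22955043306988396
-0.201 66 -0.0188 0.0132 -0.0023 0.1878 0.1938 [ 0.542 -0.117  0.188]
-0.186 65 -0.0191 0.0142 -0.002 0.1857 0.1913 [ 0.546 -0.107  0.186]
-0.171 37 -0.0066 0.0038 -0.0023 0.1818 0.1867 [ 0.55  -0.09   0.182]
-0.156 37 -0.0064 0.0037 -0.002 0.1815 0.1847 [ 0.552 -0.075  0.181]
-0.141 36 -0.0066 0.0043 -0.0022 0.18 0.1833 [ 0.556 -0.061  0.18 ]
-0.126 37 -0.0061 0.004 -0.0025 0.1783 0.1829 [ 0.56  -0.046  0.178]
-0.111 35 -0.0066 0.0035 -0.002 0.1784 0.1807 [ 0.563 -0.032  
[... 665 characters left out ...]
165]
0.054 35 -0.0058 0.005 -0.0007 0.1637 0.1672 [0.602 0.128 0.164]
0.069 36 -0.0054 0.0049 -0.0017 0.162 0.1665 [0.605 0.144 0.162]
0.084 34 -0.0055 0.0049 -0.0007 0.1606 0.1649 [0.609 0.158 0.161]
0.099 34 -0.0057 0.0059 -0.0016 0.1596 0.1647 [0.611 0.173 0.16 ]
0.114 34 -0.0053 0.0054 -0.0008 0.1586 0.1623 [0.615 0.187 0.159]
0.129 103 -0.0167 0.0129 -0.0034 0.1613 0.171 [0.616 0.202 0.161]
0.144 66 -0.0165 0.0131 -0.0019 0.164 0.1698 [0.621 0.215 0.164]
0.159 98 -0.0172 0.0148 -0.0018 0.1577 0.1625 [0.625 0.23  0.158]
0.174 15 -0.0051 0.0054 -0.0005 0.1545 0.1582 [0.629 0.242 0.155]
2259 ((597.418212890625, 56.235416412353516), (179.8337860107422, 110.59617614746094), 76.6230239868164)
```

View pics/w0.png

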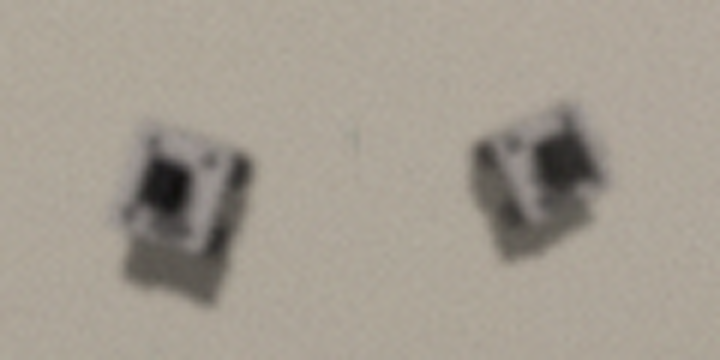

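The crop shows both tabs offset from the shadows. The tab and bridge rectangles give long yaw ≈ -0.326, short yaw ≈ +0.41 and bar yaw ≈ -0.233. Next I write the planner helper.

```bash
cat >> h.py <<'E'
BY=-0.233; PIV=np.array([.5848,.0603,.165]); G=.029
def go(seat,Rb,G=G,lift=0):
    "print tool-axes move (dx dy dz rx ry rz) bringing the tool over a seat with body axes Rb"
    o=r.get_obs();R0=Ro.from_rotvec(o["orientation"]).as_matrix();x,y,z=Rb.T
    R1=min((np.c_[s*y,s*x,-z] for s in(1,-1)),key=lambda R:Ro.from_matrix(R0.T@R).magnitude())
    p=np.array(seat)+(G+.054)*z+[0,0,lift]
    print("t",o["clock"],"d",np.round(R0.T@(p-o["tcp_pos"]),4),Ro.from_matrix(R0.T@R1).as_rotvec().round(3),"F",o["contact_force"].round(2),"M",o["moment"].round(3),"w",round(o["grip_width"],4),round(o["gripper_force"],1))
def flat(yaw): return Ro.from_euler("z",yaw).as_matrix()
def barR(th): return flat(BY)@Ro.from_euler("x",th).as_matrix()
def onbar(y,th,up=0): return PIV+barR(th)@[0,y,.006+up]
E
python3 - <<'E'
from h import *
o=r.get_obs();print(Ro.from_rotvec(o["orientation"]).as_matrix().round(2))
go([.43,.22,.25],flat(.41))
go([.4347,-.1935,.04],flat(.41),lift=.12)
# refine bar from top cloud
P=np.load("top0.npy");z=P[...,2];m=(z>.12)&(z<.21);m[:, :215]=0;m[:,400:]=0;m[:215]=0;m[280:]=0
q=P[m]-PIV;b=q@flat(BY)
k=(abs(b[:,1])>.03)&(abs(b[:,1])<.125)
print("line",np.polyfit(b[k,1],b[k,0],1),np.polyfit(b[k,1],b[k,2],1),"ends",np.sort(b[:,1])[[3,10,-10,-3]])
c=(b[:,0]>.013);print("col",b[c].min(0),b[c].max(0))
w=abs(b[:,0])>.009; e=np.sort(b[w&~c&(abs(b[:,1])>.1)][:,1]);print(e[e<0].min(),e[e<0].max(),e[e>0].min(),e.max())
p=w&(b[:,1]>.12);print(np.histogram(b[p,1],bins=np.arange(.13,.2,.004)))
E
```

```text
[[-0.95  0.3  -0.  ]
 [ 0.3   0.95 -0.  ]
 [-0.   -0.   -1.  ]]
t 0.1 d [-0.3452 -0.3368 -0.0294] [-0.001  0.001  0.859] F [ 0.07 -0.43 -0.97] M [0.02  0.011 0.065] w 0.0859 0.0
t 0.1 d [-0.4725 -0.7301  0.0613] [-0.001  0.001  0.859] F [ 0.07 -0.43 -0.97] M [0.02  0.011 0.065] w 0.0859 0.0
line [0.00112878 0.00069811] [-0.08397996  0.00396618] ends [-0.19074501 -0.18776711  0.18569292  0.18864975]
col [ 0.0130096  -0.18360193 -0.04059458] [0.02935995 0.18302133 0.02432658]
-0.18359201921973775 -0.17231828391074575 0.14266393152757206 0.1816102630665177
(array([ 0,  0,  0, 22, 11, 10, 11, 13,  1,  2, 19, 12, 13,  1,  0,  0,  0]), array([0.13 , 0.134, 0.138, 0.142, 0.146, 0.15 , 0.154, 0.158, 0.162,
       0.166, 0.17 , 0.174, 0.178, 0.182, 0.186, 0.19 , 0.194, 0.198]))
```

```bash
sed -i 's/PIV=np.array(\[.5848,.0603,.165\])/PIV=np.array([.5853,.0592,.165])/' h.py
echo '-0.345 -0.337 -0.03 0 0 0.859
-0.345 -0.337 -0.03 0 0 0.859
-0.345 -0.337 -0.03 0 0 0.859
-0.345 -0.337 -0.03 0 0 0.859
-0.345 -0.337 -0.03 0 0 0.859' | python3 drive.py
python3 - <<'E'
from h import *
go([.43,.22,.25],flat(.41))
go([.4347,-.1935,.04],flat(.41),lift=.12)
E
```

```text
clock: 0.6
tcp_pos: [0.3198, 0.4228, 0.3193]
orientation: [-1.585, -2.712, 0.001]
contact_force: [1.0, 0.3, 0.4]
grip_width: 0.0853
gripper_force: 0.0
t 0.6 d [-0.2308 -0.0035 -0.0137] [-0.     0.     0.103] F [0.99 0.29 0.4 ] M [-0.005 -0.06   0.   ] w 0.0853 0.0
t 0.6 d [-0.5934 -0.2022  0.0764] [-0.     0.     0.103] F [0.99 0.29 0.4 ] M [-0.005 -0.06   0.   ] w 0.0853 0.0
```

```bash

echo '-0.24 -0.01 -0.02 0 0 0.1
-0.24 -0.01 -0.02 0 0 0.1
-0.24 -0.01 -0.02 0 0 0.1
-0.24 -0.01 -0.02 0 0 0.1
-0.24 -0.01 -0.02 0 0 0.1' | python3 drive.py
python3 - <<'E'
from h import *
go([.4347,-.1935,.04],flat(.41),lift=.12)
E
```

```text
clock: 1.1
tcp_pos: [0.4303, 0.2087, 0.3396]
orientation: [1.713, 2.633, -0.0]
contact_force: [0.9, -0.4, 0.0]
grip_width: 0.0854
gripper_force: 0.0
t 1.1 d [-0.3694 -0.159   0.0966] [0.    0.    0.007] F [ 0.86 -0.36  0.02] M [ 0.021 -0.072 -0.061] w 0.0854 0.0
```

```bash

echo '-0.05 -0.02 0 0 0 0
-0.1 -0.04 0.0 0 0 0
-0.15 -0.06 0 0 0 0
-0.2 -0.08 0.01 0 0 0
-0.245 -0.1 0.02 0 0 0' | python3 drive.py
echo '-0.05 -0.02 0.02 0 0 0
-0.09 -0.04 0.04 0 0 0
-0.12 -0.055 0.06 0 0 0
-0.124 -0.059 0.077 0 0 0
-0.124 -0.059 0.077 0 0 0' | python3 drive.py
python3 - <<'E'
from h import *
go([.4347,-.1935,.04],flat(.41),lift=.12)
go([.4347,-.1935,.04],flat(.41))
im,d,P=cloud("wrist");cv2.imwrite("pics/wr0.png",im)
m=(P[...,2]>.06)&(P[...,2]<.09)&(np.hypot(P[...,0]-.435,P[...,1]+.193)<.03)
q=P[m];print(len(q),np.nanmean(q,0),cv2.minAreaRect((q[:,:2]*1000).astype(np.float32)))
m=(P[...,2]>.035)&(P[...,2]<.055)&(np.hypot(P[...,0]-.435,P[...,1]+.193)<.04)
q=P[m];print(len(q),q.mean(0),cv2.minAreaRect((q[:,:2]*1000).astype(np.float32)))
E
```

```text
clock: 1.6
tcp_pos: [0.4375, -0.0387, 0.3226]
orientation: [1.71, 2.634, 0.002]
contact_force: [-0.4, 0.7, -0.0]
grip_width: 0.0855
gripper_force: 0.0
clock: 2.1
tcp_pos: [0.4323, -0.1752, 0.2436]
orientation: [-1.714, -2.628, 0.005]
contact_force: [-0.4, 0.0, 0.6]
grip_width: 0.0854
gripper_force: 0.0
t 2.1 d [-0.0177 -0.0052  0.0006] [-0.005 -0.002  0.005] F [-0.36  0.02  0.65] M [ 0.    -0.014 -0.   ] w 0.0854 0.0
t 2.1 d [-0.018  -0.0046  0.1206] [-0.005 -0.002  0.005] F [-0.36  0.02  0.65] M [ 0.    -0.014 -0.   ] w 0.0854 0.0
732 [ 0.435539   -0.19208723  0.07817154] ((436.38299560546875, -193.917236328125), (19.82697296142578, 14.19081974029541), 24.55525016784668)
1492 [ 0.43429526 -0.18833365  0.04762852] ((436.7929382324219, -194.28353881835938), (36.64030075073242, 40.66729736328125), 22.840959548950195)
```

```bash

echo '0 0 0.001 0 0 0
0 0 0.001 0 0 0' | python3 drive.py
python3 - <<'E'
from h import *
go([.4357,-.1938,.04],flat(.40))
E
```

```text
clock: 2.35
tcp_pos: [0.4351, -0.173, 0.2452]
orientation: [1.707, 2.636, 0.002]
contact_force: [0.2, 0.7, -0.1]
grip_width: 0.0856
gripper_force: 0.0
t 2.35 d [-0.0192 -0.0081  0.1222] [0.002 0.    0.021] F [ 0.16  0.74 -0.09] M [-0.019  0.008  0.042] w 0.0856 0.0
```

```bash

echo '-0.019 -0.008 0.03 0 0 0.02
-0.019 -0.008 0.06 0 0 0.02
-0.019 -0.008 0.09 0 0 0.02
-0.019 -0.008 0.105 0 0 0.02
-0.019 -0.008 0.105 0 0 0.02' | python3 drive.py
python3 - <<'E'
from h import *
go([.4357,-.1938,.04],flat(.40))
E
```

```text
clock: 2.85
tcp_pos: [0.4344, -0.1934, 0.1385]
orientation: [-1.733, -2.617, 0.001]
contact_force: [-0.4, 0.8, 0.4]
grip_width: 0.0855
gripper_force: 0.0
t 2.85 d [-0.0009  0.0011  0.0155] [-0.002 -0.002  0.001] F [-0.37  0.81  0.37] M [-0.025 -0.012  0.016] w 0.0855 0.0
```

```bash

echo '0 0.001 0.008 0 0 0
-0.001 0.001 0.0155 0 0 0
-0.001 0.001 0.0155 0 0 0' | python3 drive.py
echo '0 0 0 0 0 0
0 0 0 0 0 0
0 0 0 0 0 0
0 0 0 0 0 0
0 0 0 0 0 0' | python3 drive.py 0.01 35
python3 - <<'E'
from h import *
go([.4357,-.1938,.04],flat(.40))
E
```

```text
clock: 3.15
tcp_pos: [0.4364, -0.1949, 0.1239]
orientation: [1.736, 2.618, 0.001]
contact_force: [0.1, -0.1, -0.1]
grip_width: 0.0854
gripper_force: 0.0
clock: 3.65
tcp_pos: [0.4362, -0.1952, 0.1242]
orientation: [1.737, 2.617, 0.0]
contact_force: [-0.3, 0.6, 2.3]
grip_width: 0.0191
gripper_force: 36.8
t 3.65 d [0.0015 0.0001 0.0012] [ 0.     0.    -0.001] F [-0.35  0.64  2.29] M [0.017 0.089 0.028] w 0.0191 36.8
```

```bash

echo '0 0 -0.03 0 0 0
0 0 -0.08 0 0 0
0 0 -0.13 0 0 0
0 0 -0.18 0 0 0
0 0 -0.22 0 0 0' | python3 drive.py
python3 - <<'E'
from h import *
th=-.0815
print(onbar(-.125,th))
go(onbar(-.125,th,.06),barR(th))
E
```

```text
clock: 4.15
tcp_pos: [0.4356, -0.1955, 0.3462]
orientation: [1.738, 2.616, 0.001]
contact_force: [1.6, 0.2, -2.9]
grip_width: 0.0197
gripper_force: 36.2
[ 0.5566464  -0.0615433   0.18115631]
t 4.15 d [0.086  0.1704 0.0226] [ 0.027 -0.079  0.631] F [ 1.59  0.2  -2.94] M [ 0.042 -0.133 -0.031] w 0.0197 36.2
```

```bash

echo '0.02 0.04 0 0 0 0.14
0.04 0.08 0 0.01 -0.02 0.28
0.06 0.12 0 0.02 -0.04 0.42
0.08 0.16 0 0.027 -0.06 0.56
0.086 0.17 0.01 0.027 -0.079 0.631' | python3 drive.py
echo '0 0 0 0 0 0
0 0 0 0 0 0
0 0 0 0 0 0' | python3 drive.py
python3 - <<'E'
from h import *
th=-.0815
go(onbar(-.125,th,.06),barR(th))
im,d,P=cloud("side");cv2.imwrite("pics/s1.png",cv2.resize(im[130:280,270:470],None,fx=4,fy=4))
im,d,P=cloud("wrist");cv2.imwrite("pics/wr1.png",im)
E
```

```text
clock: 4.65
tcp_pos: [0.5626, -0.0439, 0.3338]
orientation: [2.42, 1.919, -0.097]
contact_force: [-1.7, 0.1, -2.8]
grip_width: 0.0193
gripper_force: 36.2
clock: 4.95
tcp_pos: [0.5583, -0.0518, 0.3342]
orientation: [2.425, 1.915, -0.101]
contact_force: [0.2, -0.5, -2.7]
grip_width: 0.0193
gripper_force: 36.2
t 4.95 d [0.0026 0.0007 0.0104] [-0.002  0.    -0.001] F [ 0.18 -0.49 -2.69] M [ 0.119 -0.067  0.035] w 0.0193 36.2
```

View pics/wr1.png

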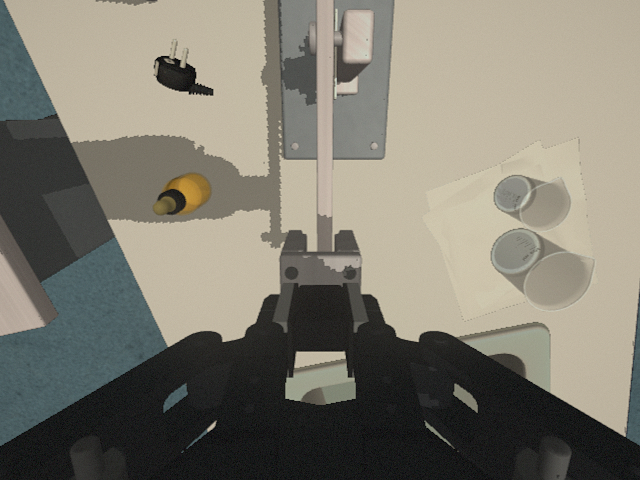

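View pics/s1.png

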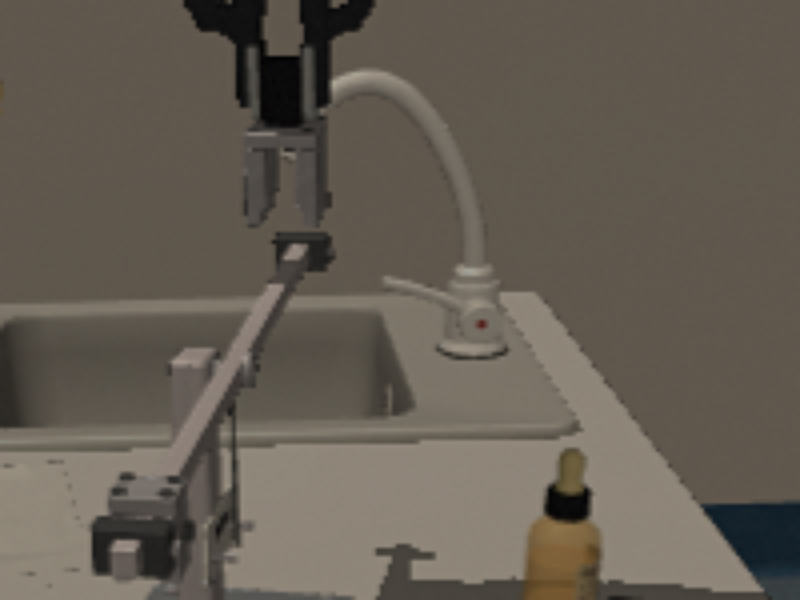

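The wrist view shows the bar (about column 325) entering the slot under the bridge (277–363). The side view shows the weight above the bar, straddling it. I measure both in the same wrist frame.

```bash
cat >> h.py <<'E'
def wr():
    "bar line and tab/bridge points from the wrist camera in bar yaw frame about PIV"
    im,d,P=cloud("wrist"); return im,(P-PIV)@flat(BY)
E
python3 - <<'E'
from h import *
im,b=wr()
sub=b[:330,200:450].reshape(-1,3);sub=sub[~np.isnan(sub[:,0])]
k=(abs(sub[:,0])<.012)&(abs(sub[:,2]+.084*sub[:,1])<.012)&(sub[:,1]>-.1)&(sub[:,1]<-.03)
q=sub[k];print(len(q));
for a in np.arange(-.1,-.03,.014):
    e=q[(q[:,1]>=a)&(q[:,1]<a+.014)]
    if len(e)>5: print(a.round(3),len(e),e[:,0].min().round(4),e[:,0].max().round(4),np.median(e[:,2]).round(4))
# bridge top
k=(sub[:,1]>-.16)&(sub[:,1]<-.08)&(sub[:,2]>.05)&(sub[:,2]<.09)&(abs(sub[:,0])<.03)
q=sub[k];print(len(q),np.histogram(q[:,2],bins=np.arange(.05,.092,.004)));
z=np.median(q[:,2]);e=q[abs(q[:,2]-z)<.006];print(z,e.min(0),e.max(0),cv2.minAreaRect((e[:,:2]*1000).astype(np.float32)))
print(o:=r.get_obs()["tcp_pos"],(o-PIV)@flat(BY))
E
```

```text
1862
-0.1 346 -0.0033 0.0065 0.0124
-0.086 366 -0.0033 0.0063 0.0114
-0.072 368 -0.0032 0.0062 0.0102
-0.058 383 -0.0032 0.0061 0.0091
-0.044 399 -0.0032 0.006 0.0078
1256 (array([ 62,  79,  92,  93,  99, 107, 111, 128, 132, 353]), array([0.05 , 0.054, 0.058, 0.062, 0.066, 0.07 , 0.074, 0.078, 0.082,
       0.086, 0.09 ]))
0.07762269355873469 [-0.01942518 -0.10470536  0.07163164] [ 0.01744903 -0.10097427  0.08350683] ((-0.9893875122070312, -102.85037994384766), (3.6497888565063477, 36.87346267700195), 89.77132415771484)
[ 0.55872019 -0.05132762  0.33449902] [-0.00034102 -0.11367817  0.16949902]
```

```bash
sed -i 's/PIV=np.array(\[.5853,.0592,.165\])/PIV=np.array([.5874,.0587,.165])/' h.py
python3 - <<'E'
from h import *
go(onbar(-.125,-.0815,.015),barR(-.0815))
E
```

```text
t 5.1 d [0.0021 0.0025 0.0557] [-0.001 -0.    -0.001] F [-0.14 -0.75 -2.62] M [ 0.133 -0.001  0.057] w 0.0194 36.2
```

```bash

echo '0 0.0025 0.0 0 0 0
0 0.0025 0.012 0 0 0
0 0.0025 0.024 0 0 0
0 0.0025 0.04 0 0 0
0 0.0025 0.055 0 0 0' | python3 drive.py
echo '0 0 0 0 0 0
0 0 0 0 0 0
0 0 0 0 0 0' | python3 drive.py
python3 - <<'E'
from h import *
go(onbar(-.125,-.0815,.0),barR(-.0815))
im,d,P=cloud("side");cv2.imwrite("pics/s2.png",cv2.resize(im[130:280,270:470],None,fx=4,fy=4))
im,b=wr()
sub=b[:330,200:450].reshape(-1,3);sub=sub[~np.isnan(sub[:,0])]
k=(abs(sub[:,0])<.012)&(abs(sub[:,2]+.084*sub[:,1])<.012)&(sub[:,1]>-.09)&(sub[:,1]<-.03);q=sub[k];print(np.polyfit(q[:,1],q[:,2],1),q[:,0].min(),q[:,0].max())
E
```

```text
clock: 5.6
tcp_pos: [0.5601, -0.0549, 0.2774]
orientation: [2.424, 1.917, -0.102]
contact_force: [-0.4, 0.6, -2.2]
grip_width: 0.0193
gripper_force: 36.3
clock: 5.9
tcp_pos: [0.561, -0.055, 0.2797]
orientation: [2.423, 1.916, -0.1]
contact_force: [-0.0, -0.2, -2.2]
grip_width: 0.0196
gripper_force: 36.1
t 5.9 d [ 0.0007 -0.0006  0.0158] [-0.  0.  0.] F [-0.03 -0.19 -2.2 ] M [ 0.114 -0.073 -0.022] w 0.0196 36.1
[-0.08120837  0.00484024] -0.005808482910950634 0.004208545975081348
```

View pics/s2.png

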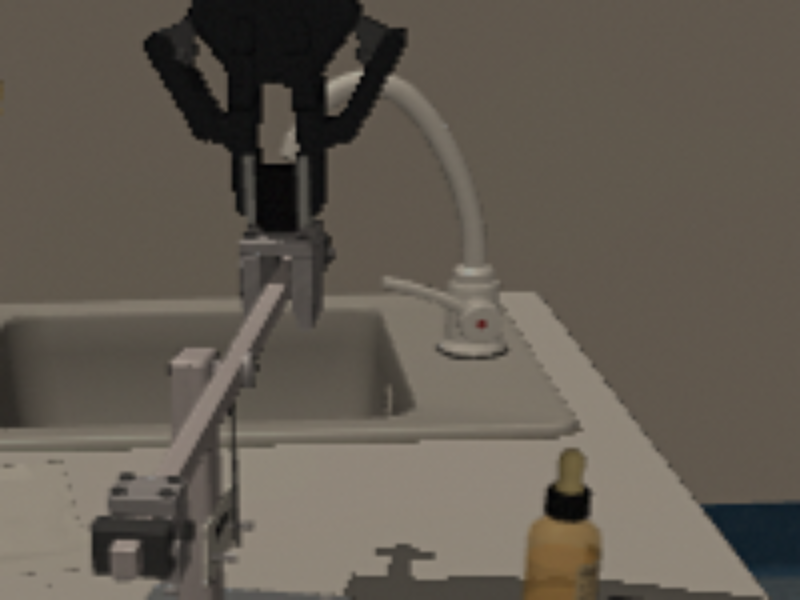

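The side view shows the bar inside the slot at about (275,295), with the weight not yet seated. The bar tilt is unchanged.

```bash

echo '0 0 0.004 0 0 0
0 0 0.008 0 0 0
0 0 0.011 0 0 0
0 0 0.014 0 0 0
0 0 0.016 0 0 0' | python3 drive.py
python3 - <<'E'
from h import *
go(onbar(-.125,-.0815,.0),barR(-.0815))
go(onbar(-.125,-.04,.0),barR(-.04))
go(onbar(-.125,0,.0),barR(0))
E
```

```text
clock: 6.5
tcp_pos: [0.5602, -0.0562, 0.2629]
orientation: [2.424, 1.917, -0.101]
contact_force: [-0.5, -0.0, -1.7]
grip_width: 0.0196
gripper_force: 36.3
t 6.5 d [ 0.0006 -0.0001 -0.0011] [-0.001  0.001  0.001] F [-0.53 -0.02 -1.75] M [ 0.124  0.067 -0.045] w 0.0196 36.3
t 6.5 d [-0.0029 -0.0001  0.0042] [-0.001  0.042  0.001] F [-0.53 -0.02 -1.75] M [ 0.124  0.067 -0.045] w 0.0196 36.3
t 6.5 d [-0.0062 -0.0001  0.0094] [-0.001  0.082  0.001] F [-0.53 -0.02 -1.75] M [ 0.124  0.067 -0.045] w 0.0196 36.3
```

```bash

echo '-0.001 0 0.002 0 0.016 0
-0.0025 0 0.004 0 0.033 0
-0.004 0 0.006 0 0.05 0
-0.005 0 0.008 0 0.066 0
-0.006 0 0.0095 0 0.082 0' | python3 drive.py
echo '0 0 0 0 0 0
0 0 0 0 0 0
0 0 0 0 0 0' | python3 drive.py
python3 - <<'E'
from h import *
go(onbar(-.125,0,.0),barR(0))
im,b=wr()
sub=b[:330,200:450].reshape(-1,3);sub=sub[~np.isnan(sub[:,0])]
k=(abs(sub[:,0])<.012)&(abs(sub[:,2])<.025)&(sub[:,1]>-.095)&(sub[:,1]<-.03);q=sub[k];print(np.polyfit(q[:,1],q[:,2],1),q[:,0].min(),q[:,0].max())
go(onbar(-.125,0,.0),barR(0))
E
```

```text
clock: 7.0
tcp_pos: [0.5587, -0.0634, 0.2543]
orientation: [-2.464, -1.947, -0.001]
contact_force: [0.5, -1.0, -1.2]
grip_width: 0.0195
gripper_force: 36.4
clock: 7.3
tcp_pos: [0.5588, -0.0629, 0.2543]
orientation: [-2.464, -1.949, 0.001]
contact_force: [0.4, -0.8, -0.9]
grip_width: 0.0197
gripper_force: 36.4
t 7.3 d [-0.0001 -0.0002  0.0003] [-0.001  0.     0.001] F [ 0.39 -0.8  -0.9 ] M [-0.216  0.033 -0.013] w 0.0197 36.4
[0.00827655 0.00479644] -0.005800294518534211 0.0042363166997406755
t 7.35 d [-0.0003 -0.0002  0.0003] [-0.001  0.     0.001] F [-0.13 -1.16 -1.65] M [-0.159  0.037 -0.001] w 0.0192 36.4
```

```bash

echo '-0.004 0 0 0 0 0
-0.008 0 0 0 0 0
-0.012 0 0 0 0 0
-0.016 0 0 0 0 0
-0.02 0 0 0 0 0' | python3 drive.py
echo '0 0 0 0 0 0
0 0 0 0 0 0' | python3 drive.py
python3 - <<'E'
from h import *
go(onbar(-.152,0,.0),barR(0))
im,d,P=cloud("top");b=(P-PIV)@flat(BY)
m=np.zeros(im.shape[:2],bool);m[230:300,350:410]=1
k=m&(abs(b[...,0]+.001)<.016)&(b[...,1]<-.1)&(b[...,2]>-.02)&(b[...,2]<.03);q=b[k]
for a in np.arange(-.2,-.1,.004):
    e=q[(q[:,1]>=a)&(q[:,1]<a+.004)]
    if len(e):print(a.round(3),len(e),e[:,0].min().round(3),e[:,0].max().round(3),e[:,2].min().round(4),e[:,2].max().round(4))
E
```

```text
clock: 7.85
tcp_pos: [0.554, -0.0826, 0.2542]
orientation: [-2.464, -1.948, 0.001]
contact_force: [-0.0, 0.7, -2.1]
grip_width: 0.0196
gripper_force: 36.4
clock: 8.05
tcp_pos: [0.5539, -0.0827, 0.2542]
orientation: [-2.464, -1.948, 0.002]
contact_force: [-0.2, -0.5, -0.8]
grip_width: 0.0195
gripper_force: 36.4
t 8.05 d [-0.0067 -0.0001  0.0002] [-0.001  0.001 -0.   ] F [-0.21 -0.53 -0.78] M [-0.19   0.014 -0.025] w 0.0195 36.4
```

```bash

echo '-0.001 0 0 0 0 0
-0.002 0 0 0 0 0
-0.003 0 0 0 0 0
-0.004 0 0 0 0 0' | python3 drive.py
echo '-0.0005 0 0 0 0 0
-0.001 0 0 0 0 0' | python3 drive.py|grep -E "tcp|cont"
python3 - <<'E'
from h import *
go(onbar(-.152,0,.0),barR(0))
E
echo '-0.0005 0 0 0 0 0
-0.0005 0 0 0 0 0' | python3 drive.py|grep -E "tcp|cont"
```

```text
clock: 8.5
tcp_pos: [0.5532, -0.0859, 0.2542]
orientation: [-2.463, -1.949, 0.001]
contact_force: [0.1, 0.3, -1.6]
grip_width: 0.0193
gripper_force: 36.4
tcp_pos: [0.553, -0.087, 0.2543]
contact_force: [-0.1, 0.7, -1.2]
t 8.7 d [-0.0023 -0.0002  0.0003] [-0.001 -0.     0.001] F [-0.09  0.65 -1.24] M [ 0.176 -0.051  0.04 ] w 0.0196 36.4
tcp_pos: [0.5528, -0.0876, 0.2542]
contact_force: [0.6, 0.4, -1.5]
```

```bash
for i in 1 2; do :; done
echo '-0.0005 0 0 0 0 0
-0.0005 0 0 0 0 0' | python3 drive.py|grep -E "tcp|cont"
echo '-0.0005 0 0 0 0 0
-0.0005 0 0 0 0 0' | python3 drive.py|grep -E "tcp|cont"
python3 -c "
from h import *
go(onbar(-.152,0,.0),barR(0))"
```

```text
tcp_pos: [0.5527, -0.0881, 0.2543]
contact_force: [-0.0, 0.8, -1.2]
tcp_pos: [0.5526, -0.0885, 0.2542]
contact_force: [-0.2, 0.6, -1.2]
t 9.3 d [-0.0007 -0.0001  0.0002] [-0.001  0.     0.001] F [-0.16  0.61 -1.17] M [ 0.187 -0.046 -0.003] w 0.0196 36.4
```

```bash
echo '-0.0005 0 0 0 0 0
-0.0005 0 0 0 0 0' | python3 drive.py|grep -E "tcp|cont"
python3 -c "
from h import *
go(onbar(-.152,0,.0),barR(0))"
```

```text
tcp_pos: [0.5525, -0.089, 0.2543]
contact_force: [-0.1, 0.1, -1.9]
t 9.5 d [-0.0002 -0.0002  0.0003] [-0.001  0.     0.001] F [-0.11  0.09 -1.94] M [ 0.119 -0.026  0.004] w 0.0195 36.4
```

```bash
echo '-0.0005 0 0 0 0 0
-0.0005 0 0 0 0 0' | python3 drive.py|grep -E "tcp|cont"
python3 -c "
from h import *
go(onbar(-.152,0,.0),barR(0))
im,d,P=cloud('side');cv2.imwrite('pics/s3.png',cv2.resize(im[150:250,290:420],None,fx=5,fy=5))
im,b=wr()
sub=b[:330,200:450].reshape(-1,3);sub=sub[~np.isnan(sub[:,0])]
k=(abs(sub[:,0])<.02)&(sub[:,1]<-.08)&(sub[:,2]>.006)&(sub[:,2]<.02);q=sub[k];print(np.sort(q[:,1])[[-20,-5,-1]])
"
```

```text
tcp_pos: [0.5524, -0.0895, 0.2542]
contact_force: [0.2, 0.5, -2.0]
t 9.7 d [ 0.0003 -0.0001  0.0002] [-0.001  0.     0.001] F [ 0.19  0.46 -2.04] M [ 0.112 -0.109 -0.018] w 0.0194 36.4
[-0.13277823 -0.13244454 -0.08837348]
```

```bash
echo '-0.0005 0 0 0 0 0
-0.0005 0 0 0 0 0' | python3 drive.py|grep -E "tcp|cont"
echo '-0.0005 0 0 0 0 0
-0.0005 0 0 0 0 0' | python3 drive.py|grep -E "tcp|cont"
python3 -c "
from h import *
go(onbar(-.152,0,.0),barR(0))"
```

```text
tcp_pos: [0.5523, -0.09, 0.2542]
contact_force: [0.7, 0.3, -1.8]
tcp_pos: [0.5523, -0.09, 0.2542]
contact_force: [-0.1, 2.5, -1.2]
t 10.2 d [ 0.0008 -0.0001  0.0002] [-0.001 -0.     0.001] F [-0.12  2.49 -1.25] M [ 0.527 -0.158 -0.076] w 0.0196 36.4
```

```bash
echo '-0.0005 0 0 0 0 0
-0.0005 0 0 0 0 0' | python3 drive.py|grep -E "tcp|cont"
python3 -c "
from h import *
go(onbar(-.152,0,.0),barR(0))"
```

```text
tcp_pos: [0.5522, -0.0902, 0.2542]
contact_force: [0.6, 4.8, -1.5]
t 10.4 d [ 0.001  -0.0001  0.0002] [-0.001 -0.001  0.001] F [ 0.58  4.81 -1.53] M [ 1.049 -0.164 -0.047] w 0.0193 36.4
```

View pics/s3.png

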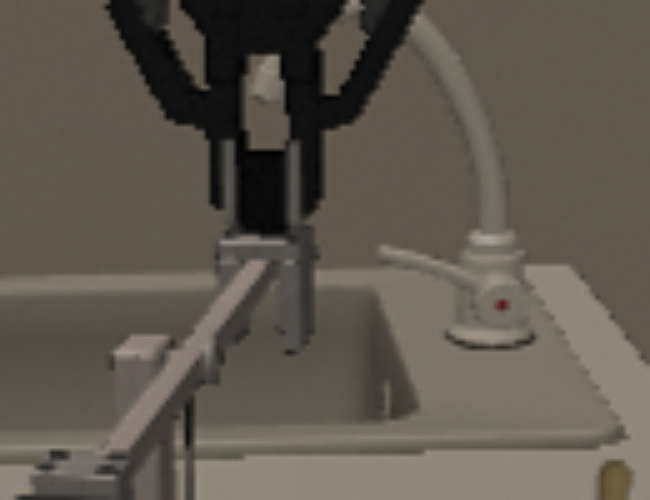

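The bar meets the weight's bridge at (265,265), seated. The reaction force now rises from 2.5 N to 4.8 N over 0.5 mm, so the weight is home. Next I lower it along the bar's arc.

```bash
sed -i 's/PIV=np.array(\[.5874,.0587,.165\])/PIV=np.array([.5872,.0579,.165])/' h.py
python3 -c "
from h import *
for t in(0,.025,.05,.075,.1,.115): go(onbar(-.152,t,.0),barR(t))"
```

```text
t 10.4 d [ 0.0001 -0.0002  0.0002] [-0.001 -0.001  0.001] F [ 0.58  4.81 -1.53] M [ 1.049 -0.164 -0.047] w 0.0193 36.4
t 10.4 d [-0.002  -0.0002  0.004 ] [-0.001  0.024  0.001] F [ 0.58  4.81 -1.53] M [ 1.049 -0.164 -0.047] w 0.0193 36.4
t 10.4 d [-0.0041 -0.0002  0.0079] [-0.001  0.049  0.001] F [ 0.58  4.81 -1.53] M [ 1.049 -0.164 -0.047] w 0.0193 36.4
t 10.4 d [-0.0061 -0.0002  0.0118] [-0.001  0.074  0.001] F [ 0.58  4.81 -1.53] M [ 1.049 -0.164 -0.047] w 0.0193 36.4
t 10.4 d [-0.008  -0.0001  0.0158] [-0.001  0.099  0.001] F [ 0.58  4.81 -1.53] M [ 1.049 -0.164 -0.047] w 0.0193 36.4
t 10.4 d [-0.0091 -0.0001  0.0182] [-0.001  0.114  0.001] F [ 0.58  4.81 -1.53] M [ 1.049 -0.164 -0.047] w 0.0193 36.4
```

```bash
echo '-0.001 0 0.002 0 0.0125 0
-0.002 0 0.004 0 0.025 0
-0.003 0 0.006 0 0.037 0
-0.004 0 0.0079 0 0.05 0
-0.005 0 0.0098 0 0.062 0' | python3 drive.py|grep -E "tcp|cont"
echo '-0.001 0 0.002 0 0.0125 0
-0.002 0 0.004 0 0.025 0
-0.003 0 0.006 0 0.037 0
-0.003 0 0.006 0 0.037 0' | python3 drive.py|grep -E "tcp|cont"
python3 -c "
from h import *
for t in(.1,.115): go(onbar(-.152,t,.0),barR(t))
im,b=wr()
sub=b[:330,200:450].reshape(-1,3);sub=sub[~np.isnan(sub[:,0])]
k=(abs(sub[:,0])<.012)&(abs(sub[:,2]-.1*sub[:,1]-.004)<.012)&(sub[:,1]>-.12)&(sub[:,1]<-.03);q=sub[k];print(len(q),np.polyfit(q[:,1],q[:,2],1),q[:,0].min(),q[:,0].max())
for t in(.1,.115): go(onbar(-.152,t,.0),barR(t))"
```

```text
tcp_pos: [0.5511, -0.0954, 0.2444]
contact_force: [2.0, 4.1, -1.0]
tcp_pos: [0.5505, -0.0981, 0.2383]
contact_force: [1.0, 5.8, 0.2]
t 11.3 d [ 0.0002 -0.0003 -0.0001] [-0.001 -0.001  0.   ] F [0.99 5.79 0.2 ] M [ 1.192 -0.324  0.   ] w 0.0193 36.6
t 11.3 d [-0.0011 -0.0003  0.0022] [-0.001  0.014  0.   ] F [0.99 5.79 0.2 ] M [ 1.192 -0.324  0.   ] w 0.0193 36.6
5336 [0.10838608 0.00489415] -0.005811190619805109 0.004248904602179881
t 11.35 d [ 0.0002 -0.0003 -0.    ] [-0.001 -0.001  0.   ] F [1.61 5.34 0.23] M [ 1.114 -0.303 -0.056] w 0.0193 36.6
t 11.35 d [-0.0012 -0.0003  0.0023] [-0.001  0.014  0.   ] F [1.61 5.34 0.23] M [ 1.114 -0.303 -0.056] w 0.0193 36.6
```

```bash
echo '0.0005 0 0 0 0 0
0.0005 0 0 0 0 0
0.0005 0 0 0 0 0' | python3 drive.py|grep -E "tcp|cont"
echo '0 0 0 0 0 0
0 0 0 0 0 0
0 0 0 0 0 0' | python3 drive.py .035
python3 -c "
from h import *
im,b=wr()
sub=b[:330,200:450].reshape(-1,3);sub=sub[~np.isnan(sub[:,0])]
k=(abs(sub[:,0])<.012)&(abs(sub[:,2]-.1*sub[:,1]-.004)<.012)&(sub[:,1]>-.12)&(sub[:,1]<-.03);q=sub[k];print(len(q),np.polyfit(q[:,1],q[:,2],1),q[:,0].min(),q[:,0].max())
for t in(.1,.115): go(onbar(-.152,t,.0),barR(t))"
```

```text
tcp_pos: [0.5505, -0.098, 0.2384]
contact_force: [0.1, 3.2, -0.5]
clock: 11.95
tcp_pos: [0.5501, -0.0988, 0.2383]
orientation: [-2.415, -1.908, -0.117]
contact_force: [-0.3, -0.1, -0.2]
grip_width: 0.035
gripper_force: 0.0
5276 [0.11891706 0.00493654] -0.005799623911495088 0.004279481389737666
t 12.0 d [ 0.0007 -0.0001 -0.    ] [-0.001  0.002 -0.   ] F [-0.37  0.19  0.38] M [-0.104 -0.016  0.055] w 0.0351 0.0
t 12.0 d [-0.0006 -0.0001  0.0022] [-0.001  0.017 -0.   ] F [-0.37  0.19  0.38] M [-0.104 -0.016  0.055] w 0.0351 0.0
```

```bash
echo '0 0 -0.02 0 0 0
0 0 -0.06 0 0 0
0 0 -0.1 0 0 0
0.05 0 -0.12 0 0 0
0.1 -0.03 -0.13 0 0 0' | python3 drive.py .085
echo '0.05 -0.03 0 0 0 0
0.1 -0.06 0 0 0 0
0.15 -0.09 0 0 0 0
0.18 -0.12 0 0 0 0
0.2 -0.15 0 0 0 0' | python3 drive.py
python3 - <<'E'
from h import *
im,d,P=cloud("top");cv2.imwrite("pics/t4.png",im);b=(P-PIV)@flat(BY);np.save("t4.npy",b)
m=np.zeros(im.shape[:2],bool);m[215:290,215:410]=1
q=b[m&(abs(b[...,0])<.03)&(b[...,2]>-.05)]
k=(abs(q[:,0])<.008)&(abs(q[:,1])<.12)&(abs(q[:,1])>.02);print(k.sum(),np.polyfit(q[k,1],q[k,2],1),np.polyfit(q[k,1],q[k,0],1))
for a in np.arange(-.2,-.11,.005):
    e=q[(q[:,1]>=a)&(q[:,1]<a+.005)]
    if len(e):print(a.round(3),len(e),e[:,0].min().round(3),e[:,0].max().round(3),e[:,2].max().round(4),np.median(e[:,2]).round(3))
go([.429,.179,.056],flat(-.326),lift=.12)
cv2.imwrite("pics/t4c.png",cv2.resize(im[235:295,340:420],None,fx=8,fy=8,interpolation=cv2.INTER_CUBIC))
E
```

```text
clock: 12.5
tcp_pos: [0.547, -0.0188, 0.377]
orientation: [-2.421, -1.907, -0.124]
contact_force: [1.4, 0.8, 0.3]
grip_width: 0.0851
gripper_force: 0.0
clock: 13.0
tcp_pos: [0.4455, 0.21, 0.3944]
orientation: [-2.414, -1.909, -0.12]
contact_force: [0.4, 0.2, 0.1]
grip_width: 0.085
gripper_force: 0.0
476 [0.11505927 0.00401891] [ 0.00030367 -0.00220701]
-0.19 12 -0.006 0.004 -0.0147 -0.017
-0.185 22 -0.016 0.013 -0.0081 -0.014
-0.18 31 -0.019 0.013 -0.0074 -0.012
-0.175 31 -0.018 0.012 -0.0039 -0.01
-0.17 39 -0.02 0.016 -0.0035 -0.006
-0.165 32 -0.02 0.016 0.0324 -0.005
-0.16 45 -0.02 0.017 0.0337 0.024
-0.155 45 -0.02 0.017 0.0317 0.014
-0.15 55 -0.02 0.017 0.031 0.003
-0.145 45 -0.02 0.017 0.0001 -0.004
-0.14 43 -0.02 0.017 0.0006 -0.003
-0.135 49 -0.02 0.017 0.0013 -0.004
-0.13 31 -0.02 0.016 -0.0062 -0.027
-0.125 12 -0.007 0.003 -0.0072 -0.009
-0.12 12 -0.007 0.002 -0.0063 -0.01
-0.115 12 -0.007 0.003 -0.0043 -0.008
t 13.05 d [-0.0529 -0.0021  0.1306] [-0.009 -0.1    0.103] F [-3.67  5.47 -0.63] M [0.232 0.34  0.015] w 0.0847 0.0
```

View pics/t4c.png

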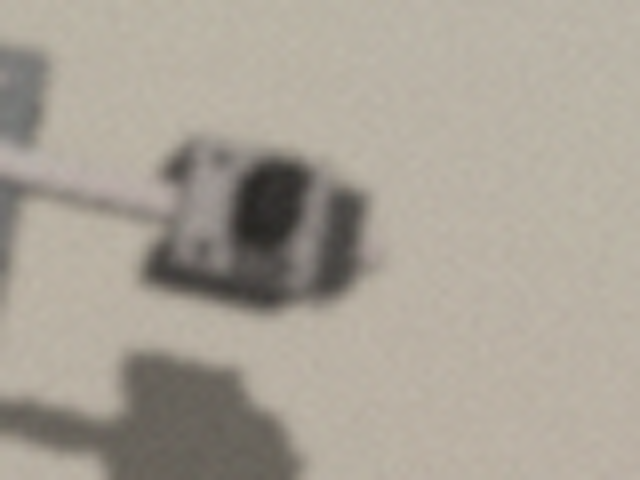

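The short weight sits against the collar, with no gap visible at (315,230), and the bar is stable at 0.115 rad. Now the long weight.

```bash
echo '-0.02 0 0.04 0 -0.05 0.05
-0.04 0 0.07 -0.009 -0.1 0.1
-0.053 -0.002 0.09 -0.009 -0.1 0.103
-0.053 -0.002 0.1 -0.009 -0.1 0.103
-0.053 -0.002 0.1 -0.009 -0.1 0.103' | python3 drive.py
echo '0 0 0 0 0 0
0 0 0 0 0 0' | python3 drive.py|grep cont
python3 - <<'E'
from h import *
im,d,P=cloud("wrist")
for lo,hi in((.075,.105),(.05,.07)):
    m=(P[...,2]>lo)&(P[...,2]<hi)&(np.hypot(P[...,0]-.429,P[...,1]-.179)<.04)
    q=P[m];print(len(q),q.mean(0),cv2.minAreaRect((q[:,:2]*1000).astype(np.float32)))
go([.429,.179,.056],flat(-.326))
E
```

```text
clock: 13.55
tcp_pos: [0.434, 0.1667, 0.2886]
orientation: [2.559, 1.817, -0.001]
contact_force: [0.8, 0.2, 1.1]
grip_width: 0.0852
gripper_force: 0.0
contact_force: [-0.7, -0.8, 0.6]
555 [0.42978212 0.17996153 0.0942127 ] ((429.2205505371094, 178.39967346191406), (14.343097686767578, 19.751583099365234), 71.6566390991211)
1717 [0.43055108 0.18110306 0.06260207] ((429.1103515625, 178.1573486328125), (40.46490478515625, 43.028541564941406), 72.1689453125)
t 13.8 d [ 0.0087 -0.0101  0.1513] [ 0.004 -0.001 -0.009] F [ 0.32 -0.13 -0.55] M [ 0.008 -0.04  -0.004] w 0.085 0.0
```

```bash
echo '0.0085 -0.01 0.04 0.004 0 -0.004
0.0085 -0.01 0.08 0.004 0 -0.004
0.0085 -0.01 0.11 0.004 0 -0.004
0.0085 -0.01 0.13 0.004 0 -0.004
0.0085 -0.01 0.13 0.004 0 -0.004' | python3 drive.py
echo '0 0 0 0 0 0
0 0 0 0 0 0' | python3 drive.py|grep cont
python3 - <<'E'
from h import *
go([.4292,.1787,.056],flat(-.318))
E
```

```text
clock: 14.3
tcp_pos: [0.4271, 0.1778, 0.1577]
orientation: [-2.557, -1.825, 0.008]
contact_force: [-0.3, 0.5, 1.1]
grip_width: 0.0846
gripper_force: 0.0
contact_force: [-0.3, 0.1, -1.2]
t 14.5 d [0.0003 0.0002 0.0216] [ 0.    -0.001 -0.014] F [-0.29  0.1  -1.21] M [ 0.009 -0.034 -0.023] w 0.0854 0.0
```

```bash
echo '0 0 0.01 0 0 0
0 0 0.0205 0 0 -0.005
0 0 0.0205 0 0 -0.005
0 0 0.0205 0 0 -0.005' | python3 drive.py
echo '0 0 0 0 0 0
0 0 0 0 0 0
0 0 0 0 0 0
0 0 0 0 0 0
0 0 0 0 0 0' | python3 drive.py 0.01 35
echo '0 0 -0.03 0 0 0
0 0 -0.08 0 0 0
0 0 -0.13 0 0 0
0 0 -0.18 0 0 0
0 0 -0.22 0 0 0' | python3 drive.py
echo '0 0 0 0 0 0
0 0 0 0 0 0
0 0 0 0 0 0' | python3 drive.py | grep cont
python3 - <<'E'
from h import *
th=.115
go(onbar(.085,th,.08),barR(th))
go(onbar(.085,th,.08),barR(th))
go(onbar(.02,th,.08),barR(th))
E
```

```text
clock: 14.9
tcp_pos: [0.4276, 0.1778, 0.1384]
orientation: [-2.553, -1.83, 0.004]
contact_force: [-0.0, -0.2, -0.7]
grip_width: 0.0847
gripper_force: 0.0
clock: 15.4
tcp_pos: [0.428, 0.178, 0.1388]
orientation: [-2.553, -1.83, 0.002]
contact_force: [1.7, -0.7, 1.4]
grip_width: 0.0193
gripper_force: 40.3
clock: 15.9
tcp_pos: [0.4278, 0.1775, 0.3609]
orientation: [-2.553, -1.83, 0.001]
contact_force: [1.0, 1.1, -5.3]
grip_width: 0.0193
gripper_force: 39.5
contact_force: [0.4, -0.8, -5.0]
t 16.2 d [0.0029 0.1842 0.0135] [ 0.002  0.119 -0.094] F [ 0.36 -0.83 -5.04] M [-0.024 -0.013  0.029] w 0.0191 39.4
t 16.2 d [0.0029 0.1842 0.0135] [ 0.002  0.119 -0.094] F [ 0.36 -0.83 -5.04] M [-0.024 -0.013  0.029] w 0.0191 39.4
t 16.2 d [-0.0614  0.1903  0.0212] [ 0.002  0.119 -0.094] F [ 0.36 -0.83 -5.04] M [-0.024 -0.013  0.029] w 0.0191 39.4
```

```bash
python3 -c "
from h import *
th=.115
go(onbar(.058,th,.08),barR(th))"
echo '-0.01 0.045 0 0 0.03 -0.02
-0.015 0.09 0 0 0.06 -0.05
-0.02 0.13 0 0 0.1 -0.08
-0.023 0.17 0.01 0.002 0.119 -0.094
-0.023 0.187 0.016 0.002 0.119 -0.094' | python3 drive.py
echo '0 0 0 0 0 0
0 0 0 0 0 0
0 0 0 0 0 0
0 0 0 0 0 0' | python3 drive.py | grep cont
python3 - <<'E'
from h import *
th=.115
go(onbar(.058,th,.02),barR(th))
im,b=wr();cv2.imwrite("pics/wr5.png",im)
np.save("b5.npy",b)
sub=b[:330,150:500].reshape(-1,3);sub=sub[~np.isnan(sub[:,0])]
k=(abs(sub[:,0])<.01)&(abs(sub[:,2]-.115*sub[:,1]-.004)<.012)&(sub[:,1]>.03)&(sub[:,1]<.13);q=sub[k];print(len(q))
for a in np.arange(.03,.13,.015):
    e=q[(q[:,1]>=a)&(q[:,1]<a+.015)]
    if len(e)>5: print(a.round(3),len(e),e[:,0].min().round(4),e[:,0].max().round(4),np.median(e[:,2]).round(4))
k=(sub[:,1]>.03)&(sub[:,1]<.1)&(sub[:,2]>.04)&(sub[:,2]<.12)&(abs(sub[:,0])<.03)
q=sub[k];print(len(q),q.min(0),q.max(0))
for a in np.arange(.04,.12,.01):
    e=q[(q[:,2]>=a)&(q[:,2]<a+.01)]
    if len(e)>5: print(a.round(3),len(e),e[:,0].min().round(4),e[:,0].max().round(4),e[:,1].min().round(4),e[:,1].max().round(4))
print((r.get_obs()["tcp_pos"]-PIV)@flat(BY))
E
```

```text
t 16.2 d [-0.0238  0.1867  0.0167] [ 0.002  0.119 -0.094] F [ 0.36 -0.83 -5.04] M [-0.024 -0.013  0.029] w 0.0191 39.4
clock: 16.7
tcp_pos: [0.5996, 0.0927, 0.3392]
orientation: [-2.411, -1.898, -0.138]
contact_force: [-0.6, -0.9, -4.4]
grip_width: 0.0197
gripper_force: 39.2
contact_force: [-0.1, 0.8, -4.2]
t 17.1 d [-0.0027 -0.0006  0.0626] [ 0.001 -0.003  0.002] F [-0.09  0.76 -4.23] M [-0.253  0.05  -0.048] w 0.0197 39.2
1608
0.045 98 -0.005 0.0042 0.012
0.06 293 -0.005 0.0042 0.0131
0.075 307 -0.0049 0.0041 0.0148
0.09 308 -0.0055 0.004 0.0166
0.105 346 -0.0055 0.0045 0.0181
0.12 256 -0.0054 0.0045 0.0197
6099 [-0.02314403  0.05069663  0.04113369] [0.0234344  0.07708414 0.11999922]
0.04 106 -0.0212 0.0211 0.0758 0.0771
0.05 230 -0.021 0.0211 0.0627 0.0762
0.06 242 -0.0211 0.0212 0.0641 0.075
0.07 275 -0.021 0.0211 0.0667 0.0741
0.08 311 -0.021 0.0212 0.0677 0.0729
0.09 428 -0.0212 0.0213 0.0697 0.0718
0.1 3487 -0.0216 0.0215 0.0507 0.0706
0.11 1020 -0.0231 0.0234 0.0519 0.0581
[0.00069527 0.04036956 0.17764095]
```

View pics/wr5.png

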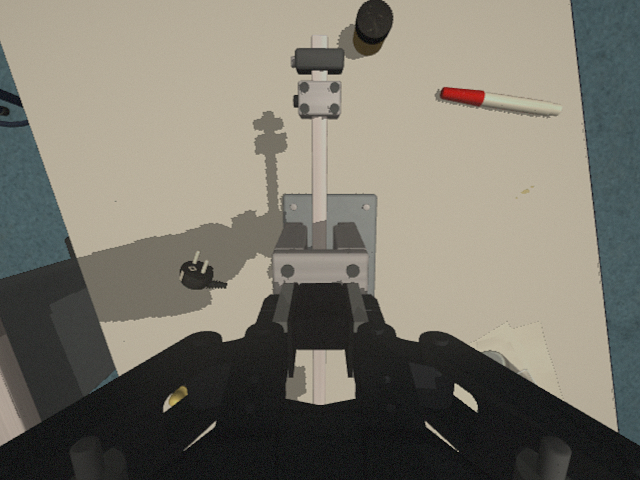

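The bar (column 320) is centred under the slot and the poise sits clear at (320,98). Descending.

```bash
echo '-0.0027 -0.0006 0.015 0 -0.003 0
-0.0027 -0.0006 0.03 0 -0.003 0
-0.0027 -0.0006 0.045 0 -0.003 0
-0.0027 -0.0006 0.06 0 -0.003 0
-0.0027 -0.0006 0.067 0 -0.003 0' | python3 drive.py
echo '0 0 0 0 0 0
0 0 0.003 0 0 0
0 0 0.006 0 0 0' | python3 drive.py | grep cont
python3 - <<'E'
from h import *
go(onbar(.058,.115),barR(.115))
im,b=wr()
sub=b[:330,150:500].reshape(-1,3);sub=sub[~np.isnan(sub[:,0])]
k=(abs(sub[:,0])<.01)&(abs(sub[:,2]-.115*sub[:,1]-.004)<.012)&(sub[:,1]>.09)&(sub[:,1]<.135);q=sub[k];print(np.polyfit(q[:,1],q[:,2],1))
for t in(.115,.11,.08,.04,0):go(onbar(.058,t),barR(t))
E
```

```text
clock: 17.65
tcp_pos: [0.5977, 0.1019, 0.2731]
orientation: [-2.406, -1.903, -0.136]
contact_force: [-0.2, 0.5, -4.7]
grip_width: 0.0194
gripper_force: 39.1
contact_force: [0.2, -0.3, -4.5]
t 17.95 d [ 0.0005 -0.0017  0.0103] [ 0.004 -0.001  0.   ] F [ 0.2  -0.33 -4.51] M [-0.274  0.094 -0.008] w 0.0191 39.2
[0.11299455 0.00455469]
t 18.0 d [ 0.0006 -0.0013  0.0097] [ 0.003 -0.     0.   ] F [-0.16  1.05 -5.32] M [-0.275  0.043  0.009] w 0.0195 39.2
t 18.0 d [ 0.001  -0.0013  0.01  ] [ 0.003 -0.005  0.   ] F [-0.16  1.05 -5.32] M [-0.275  0.043  0.009] w 0.0195 39.2
t 18.0 d [ 0.0036 -0.0013  0.0118] [ 0.003 -0.035  0.   ] F [-0.16  1.05 -5.32] M [-0.275  0.043  0.009] w 0.0195 39.2
t 18.0 d [ 0.0071 -0.0013  0.0143] [ 0.003 -0.075  0.   ] F [-0.16  1.05 -5.32] M [-0.275  0.043  0.009] w 0.0195 39.2
t 18.0 d [ 0.0104 -0.0013  0.017 ] [ 0.003 -0.115  0.   ] F [-0.16  1.05 -5.32] M [-0.275  0.043  0.009] w 0.0195 39.2
```

```bash
echo '0 -0.0013 0.003 0 0 0
0.0005 -0.0013 0.006 0 0 0
0.0006 -0.0013 0.0085 0 0 0
0.001 -0.0013 0.01 0 -0.005 0
0.001 -0.0013 0.01 0 -0.005 0' | python3 drive.py|grep -E "tcp|cont"
echo '0.001 0 0.0006 0 -0.012 0
0.002 0 0.0013 0 -0.024 0
0.003 0 0.002 0 -0.036 0
0.004 0 0.0027 0 -0.048 0
0.005 0 0.0034 0 -0.06 0' | python3 drive.py|grep -E "tcp|cont"
echo '0.001 0 0.0008 0 -0.012 0
0.002 0 0.0016 0 -0.024 0
0.003 0 0.0023 0 -0.036 0
0.004 0 0.003 0 -0.048 0
0.004 0 0.003 0 -0.048 0' | python3 drive.py|grep -E "tcp|cont"
python3 - <<'E'
from h import *
im,b=wr()
sub=b[:330,150:500].reshape(-1,3);sub=sub[~np.isnan(sub[:,0])]
for j in range(3):
  s=.0;k=(abs(sub[:,0])<.01)&(abs(sub[:,2]-.004-.05*sub[:,1])<.016)&(sub[:,1]>.09)&(sub[:,1]<.135);
q=sub[k];print(np.polyfit(q[:,1],q[:,2],1))
for t in(.02,0):go(onbar(.058,t),barR(t))
E
```

```text
tcp_pos: [0.598, 0.1048, 0.2596]
contact_force: [-0.0, 0.8, -4.5]
tcp_pos: [0.5995, 0.1099, 0.2572]
contact_force: [-0.3, -0.8, -2.8]
tcp_pos: [0.6004, 0.1143, 0.2542]
contact_force: [-0.1, 0.6, -0.5]
[0.00197736 0.00506847]
t 19.55 d [-0.0017  0.0002 -0.0008] [0.003 0.018 0.001] F [ 0.81  1.11 -1.54] M [ 0.283 -0.122  0.017] w 0.0195 39.6
t 19.55 d [0.0001 0.0002 0.0003] [ 0.003 -0.002  0.001] F [ 0.81  1.11 -1.54] M [ 0.283 -0.122  0.017] w 0.0195 39.6
```

```bash
echo '-0.0015 0 0 0 0 0
-0.003 0 0 0 0 0
-0.0045 0 0 0 0 0
-0.006 0 0 0 0 0
-0.006 0 0 0 0 0' | python3 drive.py|grep -E "tcp|cont"
python3 -c "
from h import *
F=[]
for i in range(4):
    r.grab_frame('side');F.append(r.get_obs()['contact_force'])
print(np.mean(F,0));go(onbar(.052,0),barR(0))"
```

```text
tcp_pos: [0.5988, 0.1075, 0.2544]
contact_force: [0.3, 0.3, -0.6]
[ 0.32992119  0.52032095 -0.79910861]
t 20.25 d [0.001  0.0001 0.0003] [ 0.002 -0.002 -0.   ] F [-0.47  0.86 -1.2 ] M [ 0.157 -0.062 -0.003] w 0.0195 39.7
```

Release (open a little), wait, and measure the tilt at rest.

```bash
cat >> h.py <<'E'
def tilt(n=4):
    "bar slope by wrist camera, left part beyond the weight"
    S=[]
    for i in range(n):
        im,b=wr();sub=b[:330,150:500].reshape(-1,3);sub=sub[~np.isnan(sub[:,0])]
        q=sub[(abs(sub[:,0])<.005)&(abs(sub[:,2]-.005)<.02)&(sub[:,1]>.085)&(sub[:,1]<.135)]
        p=np.polyfit(q[:,1],q[:,2],1);S.append([*p,np.polyval(p,.12)])
    print("tilt",np.mean(S,0).round(5),np.std(S,0).round(5))
E
echo '0 0 0 0 0 0
0 0 0 0 0 0
0 0 0 0 0 0
0 0 0 0 0 0
0 0 0 0 0 0' | python3 drive.py .03
python3 -c "
from h import *
tilt()"
echo '0 0 0 0 0 0
0 0 0 0 0 0
0 0 0 0 0 0
0 0 0 0 0 0
0 0 0 0 0 0' | python3 drive.py|grep cont
python3 -c "
from h import *
tilt();go(onbar(.052,0),barR(0))"
```

```text
clock: 20.75
tcp_pos: [0.5989, 0.1079, 0.2543]
orientation: [2.464, 1.948, 0.005]
contact_force: [0.3, 0.3, -0.6]
grip_width: 0.0298
gripper_force: 0.0
tilt [0.00954 0.00487 0.00601] [1.19e-03 7.00e-05 8.00e-05]
contact_force: [0.8, -0.5, 0.4]
tilt [0.0099  0.0049  0.00609] [1.e-03 1.e-04 2.e-05]
t 21.65 d [0.0007 0.0002 0.0003] [ 0.002 -0.002  0.   ] F [-0.44  0.03 -0.48] M [-0.059  0.016 -0.042] w 0.0301 0.0
```

```bash
cat >> h.py <<'E'
def topt(n=4):
    A=[]
    for i in range(n):
        im,d,P=cloud("top");b=(P-PIV)@flat(BY)
        m=np.zeros(im.shape[:2],bool);m[205:300,205:420]=1;q=b[m]
        k=(abs(q[:,0]+.002)<.0045)&(((q[:,1]>-.12)&(q[:,1]<-.02))|((q[:,1]>.08)&(q[:,1]<.135)))&(abs(q[:,2])<.05)
        sl=np.polyfit(q[k,1],q[k,2],1)
        # collars tops
        L=q[(abs(q[:,0]+.002)<.015)&(q[:,1]>.174)&(q[:,1]<.183)&(abs(q[:,2])<.05)];R=q[(abs(q[:,0]+.002)<.015)&(q[:,1]<-.175)&(q[:,1]>-.183)&(abs(q[:,2])<.05)]
        g=b[150:370,150:430].reshape(-1,3);g=g[(abs(g[:,2]+.165)<.006)&(abs(g[:,1])<.25)]
        c=np.linalg.lstsq(np.c_[g[:,:2],np.ones(len(g))],g[:,2],rcond=None)[0]
        A.append([sl[0],sl[1],(np.median(L[:,2])-np.median(R[:,2]))/.357,c[1],len(L),len(R)])
    print("top: slope,icpt,collar,bench",np.mean(A,0).round(5),np.std(A,0).round(5))
E
echo '0 0 -0.03 0 0 0
0 0 -0.07 0 0 0
0 0 -0.12 0 0 0
0 -0.05 -0.13 0 0 0
0 -0.1 -0.13 0 0 0' | python3 drive.py|grep cont
echo '0 -0.05 0 0 0 0
0 -0.06 0 0 0 0
0 -0.06 0 0 0 0
0 -0.06 0 0 0 0' | python3 drive.py|grep tcp
python3 - <<'E'
from h import *
topt()
b=np.load("t4.npy");np.save
im,d,P=cloud("side");cv2.imwrite("pics/s6.png",im);np.save("s6.npy",P)
cv2.imwrite("pics/s6c.png",cv2.resize(im[150:300,280:430],None,fx=4,fy=4))
im,d=r.grab_frame("top");cv2.imwrite("pics/t6.png",im)
E
```

```text
contact_force: [-0.8, 1.4, 0.3]
tcp_pos: [0.4444, 0.1443, 0.3843]
top: slope,icpt,collar,bench [ 9.810e-03  4.060e-03  8.910e-03 -3.470e-03  5.125e+01  5.025e+01] [1.08000e-03 1.60000e-04 1.80000e-04 1.00000e-04 2.48747e+00 2.04634e+00]
```

View pics/s6c.png

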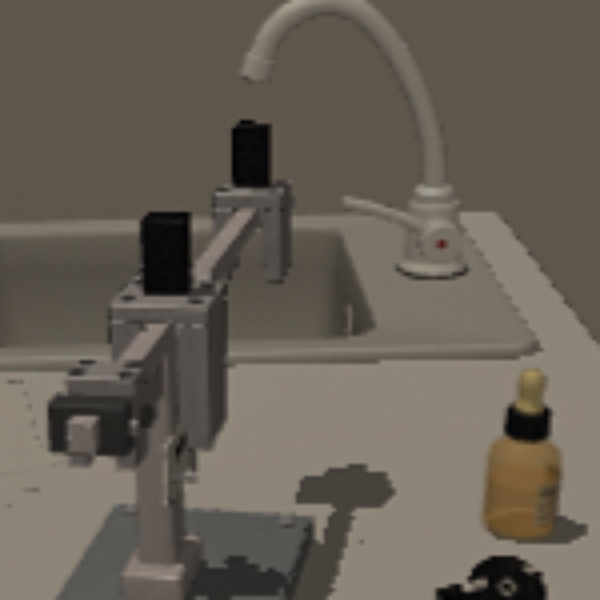

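The side view shows both weights hanging freely: the long one at (170,300), the short one against the far collar, the bar slightly left-high. Corrected for the bench plane, the tilt is about +0.0122, so the long weight must go outward about 6 mm.

```bash
python3 -c "
from h import *
go(onbar(.0515,.012,.06),barR(.012))"
```

```text
t 22.85 d [-0.0009  0.1586  0.0696] [ 0.003  0.011 -0.001] F [0.01 0.16 0.42] M [ 0.002 -0.01   0.033] w 0.0301 0.0
```

```bash
echo '0 0.045 0 0 0 0
0 0.09 0 0 0.01 0
0 0.13 0.02 0.002 0.01 0
-0.0005 0.158 0.05 0.002 0.01 0
-0.0005 0.1585 0.069 0.002 0.01 0' | python3 drive.py .05|grep tcp
echo '0 0 0 0 0 0
0 0 0 0 0 0
0 0 0 0 0 0' | python3 drive.py|grep cont
python3 - <<'E'
from h import *
im,b=wr()
s=b.reshape(-1,3);g=im.reshape(-1,3).max(1)
q=s[(s[:,2]>.038)&(s[:,2]<.055)&(abs(s[:,0])<.03)&(s[:,1]>.03)&(s[:,1]<.075)]
print("tab",len(q),cv2.minAreaRect((q[:,:2]*1000).astype(np.float32)))
q=s[(s[:,2]>.011)&(s[:,2]<.0185)&(abs(s[:,0])<.03)&(s[:,1]>.02)&(s[:,1]<.09)]
print("bridge",len(q),cv2.minAreaRect((q[:,:2]*1000).astype(np.float32)))
go(onbar(.0515,.012),barR(.012))
E
```

```text
tcp_pos: [0.6008, 0.1055, 0.3124]
contact_force: [0.1, 0.1, 0.4]
tab 1055 ((-0.7715587615966797, 52.0821533203125), (19.869604110717773, 14.361566543579102), 0.0011075952788814902)
bridge 2809 ((-0.750732421875, 52.17608642578125), (39.96832275390625, 42.97456359863281), 89.89814758300781)
t 23.7 d [-0.0015  0.0005  0.0622] [ 0.002 -0.002  0.001] F [-0.69  0.12 -0.08] M [0.018 0.022 0.045] w 0.0498 0.0
```

```bash
echo '-0.001 0.0003 0.02 0 0 0
-0.001 0.0003 0.04 0 0 0
-0.001 0.0003 0.055 0 0 0
-0.001 0.0003 0.0615 0 0 0
-0.001 0.0003 0.0615 0 0 0' | python3 drive.py|grep -E "tcp|cont"
echo '0 0 0 0 0 0
0 0 0 0 0 0
0 0 0 0 0 0
0 0 0 0 0 0' | python3 drive.py .01 20|grep -E "cont|grip"
python3 - <<'E'
from h import *
tilt()
go(onbar(.0515,.012),barR(.012))
E
```

```text
tcp_pos: [0.598, 0.1073, 0.2535]
contact_force: [-0.6, -0.1, 0.7]
contact_force: [-0.2, -0.1, 1.7]
grip_width: 0.0196
gripper_force: 23.8
tilt [0.00217 0.0048  0.00506] [1.39e-03 7.00e-05 2.10e-04]
t 24.8 d [-0.0002  0.0001 -0.0004] [ 0.002 -0.001  0.   ] F [0.43 0.45 3.61] M [-0.087 -0.216 -0.003] w 0.0196 23.9
```

```bash
echo '0 0 -0.0003 0 0 0
0.0015 0 -0.0003 0 -0.002 0
0.003 0 -0.0003 0 -0.004 0
0.0045 0 -0.0002 0 -0.007 0
0.006 0 0 0 -0.01 0' | python3 drive.py|grep -E "tcp|cont"
echo '0 0 0 0 0 0
0 0 0 0 0 0
0 0 0 0 0 0' | python3 drive.py|grep -E "cont"
python3 - <<'E'
from h import *
tilt(2)
go(onbar(.0575,.0),barR(.0))
E
```

```text
tcp_pos: [0.5993, 0.1124, 0.2536]
contact_force: [-0.8, -3.5, 2.1]
contact_force: [-1.0, -2.3, 3.2]
tilt [-0.01041  0.00472  0.00347] [1.46e-03 1.50e-04 3.00e-05]
t 25.7 d [ 0.001   0.0008 -0.0003] [-0.    -0.002  0.   ] F [-0.8  -1.61  1.45] M [-0.671  0.389 -0.072] w 0.0199 23.8
```

```bash
echo '0 0 0 0 0 0
0 0 0 0 0 0
0 0 0 0 0 0
0 0 0 0 0 0
0 0 0 0 0 0' | python3 drive.py .04|grep -E "tcp|cont"
echo '0 0 -0.03 0 0 0
0 0 -0.07 0 0 0
0 0 -0.12 0 0 0
0 -0.05 -0.13 0 0 0
0 -0.1 -0.13 0 0 0' | python3 drive.py|grep cont
echo '0 -0.05 0 0 0 0
0 -0.06 0 0 0 0
0 -0.06 0 0 0 0
0 -0.06 0 0 0 0' | python3 drive.py|grep tcp
python3 - <<'E'
from h import *
topt(6)
im,d,P=cloud("top");b=(P-PIV)@flat(BY);im0=im
g=b[150:370,150:430].reshape(-1,3)
for nm,k in(("bench",(abs(g[:,2]+.165)<.006)),("plate",(abs(g[:,2]+.149)<.004)&(abs(g[:,0])<.05)&(abs(g[:,1])<.085))):
    q=g[k];print(nm,len(q),np.linalg.lstsq(np.c_[q[:,:2],np.ones(len(q))],q[:,2],rcond=None)[0].round(5))
cv2.imwrite("pics/t7.png",im)
go(onbar(.0575,.0,.06),barR(.0))
E
```

```text
tcp_pos: [0.5997, 0.1131, 0.2538]
contact_force: [-0.5, -0.1, 0.1]
contact_force: [-1.1, 1.3, 1.9]
tcp_pos: [0.4454, 0.1494, 0.3842]
top: slope,icpt,collar,bench [ 3.700000e-04  4.050000e-03  6.100000e-04 -3.500000e-03  4.083333e+01
  5.166667e+01] [9.10000e-04 9.00000e-05 1.15000e-03 6.00000e-05 1.34371e+00 1.10554e+00]
bench 41857 [ 0.0015  -0.00167 -0.16569]
plate 1506 [ 0.00054 -0.00238 -0.1496 ]
t 27.45 d [0.0018 0.1589 0.0698] [ 0.001 -0.001 -0.001] F [-0.08  0.56  0.2 ] M [ 0.004 -0.02  -0.009] w 0.0401 0.0
```

```bash
python3 - <<'E'
from h import *
S=[]
for i in range(4):
    im,d,P=cloud("side");b=(P-PIV)@flat(BY);q=b[150:330,270:460].reshape(-1,3)
    # top surface of the bar: per-y-bin max z within the bar width
    k=(abs(q[:,0]+.000)<.009)&(abs(q[:,2])<.012)&(((q[:,1]>-.125)&(q[:,1]<.03))|((q[:,1]>.085)&(q[:,1]<.135)))
    e=q[k];X=[]
    for a in np.arange(-.125,.135,.01):
        f=e[(e[:,1]>=a)&(e[:,1]<a+.01)]
        if len(f)>6:X.append([a+.005,np.percentile(f[:,2],80),np.median(f[:,0])])
    X=np.array(X);S.append(np.polyfit(X[:,0],X[:,1],1))
    if i==0:print(X.round(4).tolist())
g=b.reshape(-1,3)
for lo,hi in((-.2,.2),(-.3,.3)):
    G=g[(abs(g[:,2]+.165)<.008)&(g[:,1]>lo)&(g[:,1]<hi)&(g[:,0]>-.2)&(g[:,0]<.15)];print("bench",np.linalg.lstsq(np.c_[G[:,:2],np.ones(len(G))],G[:,2],rcond=None)[0].round(5))
G=g[(abs(g[:,2]+.149)<.004)&(abs(g[:,0])<.05)&(abs(g[:,1])<.085)];print("plate",len(G),np.linalg.lstsq(np.c_[G[:,:2],np.ones(len(G))],G[:,2],rcond=None)[0].round(5))
print(np.mean(S,0),np.std(S,0))
E
```

```text
[[-0.12, 0.0065, -0.003], [-0.11, 0.0062, -0.0054], [-0.1, 0.0065, -0.0059], [-0.09, 0.0061, -0.0051], [-0.08, 0.0064, -0.0044], [-0.07, 0.0067, -0.004], [-0.06, 0.0067, -0.0057], [-0.05, 0.0065, -0.0032], [-0.04, 0.0064, -0.0056], [-0.03, 0.0063, -0.0049], [-0.02, 0.0067, -0.0018], [0.01, 0.0084, -0.0071], [0.09, 0.0066, -0.0046], [0.1, 0.0066, -0.0053], [0.11, 0.0068, -0.0038], [0.12, 0.0069, -0.0028]]
bench [ 0.00039 -0.00027 -0.16438]
bench [ 0.00036  0.00021 -0.16442]
plate 1596 [ 0.00605  0.00088 -0.14856]
[0.00274547 0.00665748] [3.04448066e-04 2.01161421e-05]
```

The top view gives a corrected tilt of about 0.002–0.004 and the side view about 0.0025. That is under 1 mm of height difference between the collars, at rest with the robot clear. Another regrasp would add more risk than accuracy, so I'm handing in.

```bash
python3 -c "
from h import *
print(r.hand_in())"
```

```text
the job is handed in; nothing more can be done
None
```

I handed the job in with the short weight home against the right collar and the long weight about 57 mm out on the left arm; the bar rests level to about 0.0025 rad (under 1 mm between collars). I left that residual rather than risk another regrasp; the last regrasp and slide pressed on the long weight with 2–4 N and tipped the bar by about 0.01–0.02 rad.

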